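# Refill the slip tray and close its latched follower up on the row

### The arm

A 7-joint arm with a two-finger parallel gripper is mounted at the origin on a cart in front of the work surface, level with it; the furniture and walls round the work are solid. World frame = base frame: x ahead of the robot, y to its left, z up, the work surface at z = 0. Lengths are in m, angles in rad, forces in N, time in s.
With the tool pointing down it reaches from about 0.4 to 0.85 m from the base axis. Payload 4.5 kg.
Tool frame: the origin (TCP) lies on the mounting face of the last link; the fingertips stand 166 mm ahead of it and the grasp point (between the pads) lies 147 mm ahead of it; z points along the fingers, y is the line along which they close (so a half turn about z gives the same grasp; the last joint's range is limited). The gripper opens to 88 mm and grips with 3 to 60 N. Pads are 18 mm wide; open, the fingers measure 123 mm over their backs; the gripper's body (75 mm by 187 mm) begins 45 mm behind the grasp point.
Start: joints at [1.349, 0.689, -0.195, 1.565, 0.157, 0.902, -0.215], TCP at [0.158, -0.605, 0.405] pointing down, gripper open.
Joint ranges: [-3.01, 3.01], [-0.46, 2.08], [-1.47, 1.51], [0.13, 2.56], [-1, 4.14], [0.04, 2.09], [-2.66, 2.66]. Speed limits (rad/s): [2.57, 2.57, 3.14, 3.14, 3.14, 3.14, 3.14].

### API

Orientations are given as a unit quaternion [x, y, z, w].
In Python, from plant import r, snapshot gives the robot as it stands. The module is installed in compiled form; this text tells all that it offers.
- The arm moves only by the tool move_arm, never from a script. Its argument "rows" is a list of rows, each a list of 5 numbers: the shift along the tool's x, y, z in m, then the turn about the tool's z in rad, then the finger opening in m, from 0 to 0.0881. In form: [[dx, dy, dz, spin, claw], ...]. A call has 1 to 10 rows; each row shifts and turns the commanded pose from where the row before left it, along the tool's axes as they then stand; what a row does not reach is not made up. A row lasts 1/12 s, in which the tool goes at most 41.7 mm and 7.16 degrees, less where a joint would pass 70% of its speed; a pose out of reach is approached as far as the arm can. A call with a gripper value outside its range is refused whole. The fingers move at their own pace and stop on an object; "newtons" is the grip in N (left out, the last holds). Time passes only in rows, so rows that do not move let the fingers close. It gives the time, the measured TCP pose, the force, the opening and the grip force at its end, in the units of the state.
- r.get_state(): the state, without advancing time (a new reading comes with each control period).
- snapshot(name): name is "side" or "top" or "wrist"; returns a dict with "color" (400x640x3 uint8, red, green, blue), "depth" (400x640 float32, m along the optical axis (not along the pixel's ray), 0 where there is no reading), "mtx" (3x3 intrinsics, pixels), "eye" and "orientation" of the camera in the world. Camera axes: x right, y up, looking along -z (the intrinsics and any distortion apply to the point x, -y, -z); pixel columns grow to the right and rows downward; lengths in m; the calibration is good to about 2 mm. The wrist camera is an equidistant fisheye: a pixel r from the principal point sees the ray r / f radians off the axis. A picture is of the moment at which its call begins.
- r.finish_job(): hands the job in; it is judged then, once.
The state is a dict: "clock": time; "q": joint angles; "qd": joint speeds; "joint_torque": joint torques, N m; "tool_pos": TCP position; "eef_rot": TCP orientation; "contact_force": force on the tool from outside, world axes, zero at the start; "moment": the same for the moment, N m; "opening": opening from 0.0 (shut) to 1.0 (fully open); "finger_force": force on a finger pad.
Only numpy, scipy, OpenCV 4.12 (cv2) and the standard library are available. Lean on these libraries where they do the work, as an engineer would, in place of code of your own. Each camera call takes 0.05 s, during which the arm holds its last target. There are 200 camera calls.

### The job

Stand the spare block of date-due slips in the tray, on its long edge like the others, in the space between the row of packs and the follower. Then squeeze the follower's release lever against its thumb tab, keep it squeezed while you slide the follower up until its sprung plate holds the whole row together under light pressure (about half of the plate's spring travel, never pressed hard), and let go so that the catch bar drops right down into a notch and holds it there.

Things in the scene. Friction and masses are not known exactly. Their poses are not given: they have to be found in the camera images.
- tray: Open grey sheet-steel slip tray, fixed to the desk, 106 mm wide (x), 406 mm long (y). Origin: centre of its underside, z up. Floor top z = 7 mm; inside 100 mm wide, y -200 to +200 mm. Walls end at z = 43 mm; the long ones carry saw-toothed steel racks up to z = 50 mm with a notch every 8 mm of y. The follower slides along y from near the -y end; the row of packs stands near the +y end.
- row_end (a point): Point on the tray floor at y = +140 mm. At the +y end three packs stand loosely on edge, gaps of a few mm to 30 mm: slips_a, a like block behind it (24 mm), then cards (18 mm thick, 54 mm tall). Behind them a steel back stop, 62 mm tall, sits on its magnet with its face anywhere 0 to 25 mm beyond this point: how far the row can go must be felt. Each pack slides with about 0.5 N of friction.
- follower: Steel follower of the tray, axes as the tray's; origin level with the tray's underside, in the middle of its upright plate (4 mm thick, 95 mm wide, top z = 76 mm). Slides only along the tray's y, from y = -130 mm (start: -130 to -110) to +85 mm, with 0.5 N of friction, and only while the lever is squeezed: else a flat cross bar 56 mm behind it lies in the notches of both rims and locks it.
- plate_face (a point): Fixed on the follower at y = +28 mm, z = 40 mm: where the face of its sprung pressure plate (88 mm wide, z = 13 to 67 mm) is when free. The plate can be pressed back 22 mm: 1 N at once, 0.6 N more per mm, 7.6 N half way, rigid after 14 N. On letting go the follower springs back 0 to 8 mm to the next notch, losing up to 5 N: press with about 10 N before letting go. Does not move with the plate.
- handle (a point): Grip point on the follower, 8 mm behind its origin in y, at z = 105 mm. Fingers closing along the tray's y meet the fixed upright thumb tab in front (36 mm wide, front face at follower y = +3 mm, z = 73 to 123 mm) and the lever behind (its back at y = -38 mm at rest, about -20 mm squeezed). A grip centred here squeezes the lever without pushing the locked tab. Packs below reach z = 73 mm.
- lever (a joint): Release lever of the follower, black grip 38 mm wide, z = 83 to 121 mm, hinged at z = 50 mm. 0 rad: at rest, leaning 0.30 rad back, bar down in the notches. 0.26: squeezed to its stop. Bar clear of the teeth above 0.17; 0.05 to 0.15 after letting go means that it sits on a tooth: squeeze again, slide a few mm on, let go. Squeezing takes 6 to 10 N at its top.
- slips_new: Spare block of date-due slips, stiff off-white paper, 66 x 90 x 24 mm, 70 to 120 g, standing on its long edge on the desk to the right of the tray. Origin: centre of one broad face; x axis up (height, -33 to +33 mm), y along the 90 mm edge, z through the thickness (0 to +24 mm). Grasp from above across the 24 mm.
- slips_new_mid (a point): Middle of the spare block (12 mm along its z axis from its origin).
- slips_a: First of the packs in the tray, next to the follower: a block of slips equal to the spare one, same axes (x up, y across the tray, z towards the follower). Its face towards the follower starts at tray y = 48 to 53 mm, so the gap up to the free pressure plate is 120 mm or more.
- slips_a_mid (a point): Middle of that first block.
There are look-alikes about, which are no part of the job. Leave any blue look-alike of the slips_a alone.

How it is judged:
On the way, in this order (a step that is already met when the one before it is completed fails the run):
1. the spare block stands upright on the tray's floor between the follower and the first pack, and the fingers have let it go (z of slips_new_mid in the frame of tray between 0.036 and 0.046 m and x of slips_new_mid in the frame of tray between -0.012 and 0.012 m and angle between slips_new's own x axis and vertical below 0.12 rad and y of slips_new_mid in the frame of follower above 0.03 m and z of slips_new_mid in the frame of slips_a_mid above 0.02 m and contact force between the fingers and slips_new below 0.1 N), for 0.2 s.
2. with the lever squeezed, the follower has been slid up and its sprung plate presses the row (value of joint lever above 0.19 rad and contact force between follower and slips_new above 3 N and contact force between slips_new and slips_a above 1.5 N), for 0.1 s.
At the end, for the whole second after the job is handed in: Lever released, bar in a notch (below 0.05 rad); sprung plate presses the spare block with 3 to 13 N, which passes 2 N or more to slips_a; spare block on the tray floor (middle at z 36 to 46 mm, x within 12 mm, in the tray frame); both blocks upright within 0.12 rad; block and follower at rest (value of joint lever below 0.05 rad and contact force between follower and slips_new between 3 and 13 N and contact force between slips_new and slips_a above 2 N and z of slips_new_mid in the frame of tray between 0.036 and 0.046 m and x of slips_new_mid in the frame of tray between -0.012 and 0.012 m and angle between each of slips_new, slips_a's own x axis and vertical below 0.12 rad and linear speed of each of slips_new, follower below 0.01 m/s); the robot touches nothing.
It fails at once if the row is crushed: the follower presses on the spare block with more than 20 N (contact force between follower and slips_new above 20 N).
It also fails if it takes over 54 s, if anything falls off the work surface, if the arm or the gripper's body presses on something with over 40 N, if the wrist force passes 120 N, or if a joint passes its speed limit or range.

## Working session

There is one attempt and no reset: what is moved stays moved. The work goes in short steps, Python scripts to look and compute and a tool call to move; the robot and the scene stay as the last step left them, time stands still between calls to the robot, and variables do not carry over. Pictures are saved under pics/ and viewed, at most 10 in all, crops included, and the job is handed in when it is done.

Besides the shell and the picture viewer there is one more tool, called after "Emit:" by a JSON object that holds its "fn" and its "kwargs". move_arm: Moves the arm, as the interface text tells. Its arguments: {"type":"object","properties":{"rows":{"type":"array"},"newtons":{"type":"number"}},"required":["rows"]}

```bash
mkdir -p pics
cat > h.py <<'E'
import numpy as np, cv2
from scipy.spatial.transform import Rotation as R
from plant import r, snapshot
def save(s,n): cv2.imwrite('pics/'+n+'.png', s['color'][...,::-1])
def cloud(s):
    K=s['mtx']; d=s['depth']; v,u=np.mgrid[0:400,0:640]
    p=np.stack([(u-K[0,2])/K[0,0]*d, -(v-K[1,2])/K[1,1]*d, -d],-1)
    return p@rot(s).T+np.array(s['eye'])
def rot(s):
    o=np.array(s['orientation']); return o if o.shape==(3,3) else R.from_quat(o).as_matrix()
E
python3 - <<'E'
from h import *
for n in ('top','side'):
    s=snapshot(n); save(s,n+'0'); np.savez('/tmp/'+n,**s); print(n,s['mtx'],s['eye'],s['orientation'],s['depth'].min(),s['depth'].max())
st=r.get_state(); print({k:np.round(v,3) for k,v in st.items()})
E
```

```text
top [[366.27382881   0.         326.04964473]
 [  0.         366.27382881 200.38024312]
 [  0.           0.           1.        ]] [0.2813579  0.05662199 1.32795419] [ 0.03114652 -0.03967349 -0.70046228  0.71190484] 0.0 2.4113514
side [[426.58350146   0.         307.39039027]
 [  0.         426.58350146 200.16298213]
 [  0.           0.           1.        ]] [-0.05393407  0.97215564  0.71544911] [-0.1035724   0.48281124  0.84572902 -0.20225847] 0.0 3.7190793
{'clock': np.float64(0.1), 'q': array([ 1.349,  0.69 , -0.195,  1.566,  0.157,  0.903, -0.215]), 'qd': array([-0.002, -0.001, -0.   , -0.004, -0.001,  0.001, -0.003]), 'joint_torque': array([-4.0000e-03, -5.2850e+01, -1.2720e+00, -1.5384e+01, -5.3000e-02,
        2.0000e-03,  0.0000e+00]), 'tool_pos': array([ 0.158, -0.604,  0.404]), 'eef_rot': array([ 0.992,  0.128, -0.   , -0.001]), 'contact_force': array([-0.425,  0.333, -1.263]), 'moment': array([ 0.002,  0.046, -0.039]), 'finger_force': np.float64(0.0), 'opening': np.float64(1.002)}
```

View pics/top0.png

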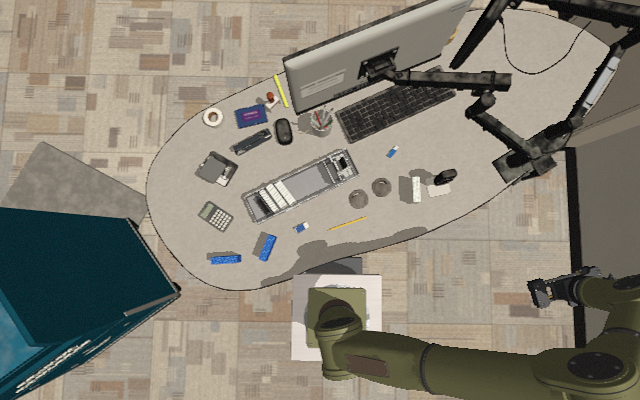

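View pics/side0.png

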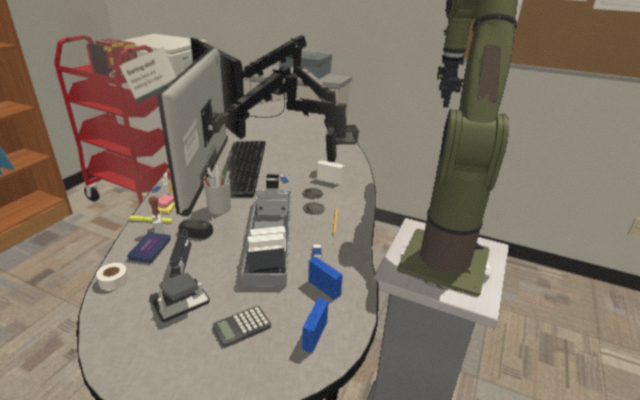

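The top view shows the tray from (250,215) at its pack end to (350,160) at its follower end. There are blue look-alike blocks at (225,259) and (267,247), which I'll leave alone. The candidates for the spare block are an off-white block at (416,189) and a white patch at (439,188) beside a black object. I'll enlarge that area and the tray to check.

Run:
```python
from h import *
s=dict(np.load('/tmp/top.npz')); P=cloud(s); c=s['color']
a=cv2.resize(c[140:230,235:365],None,fx=5,fy=5,interpolation=cv2.INTER_CUBIC)
b=cv2.resize(c[160:210,390:460],None,fx=5,fy=5,interpolation=cv2.INTER_CUBIC)
o=np.zeros((600,800,3),np.uint8); o[:450,:650]=a
o2=np.zeros((600,800,3),np.uint8); o[350:600,450:800]=b
cv2.imwrite('pics/crop0.png',o[...,::-1])
hsv=cv2.cvtColor(c,cv2.COLOR_RGB2HSV)
# spare top face
Z=P[...,2]
print(np.round(P[180:200:2,400:454:3,2]*1000).astype(int))
# heights in tray region
m=np.zeros(Z.shape,bool); m[140:230,235:365]=1
for lo,hi in((.035,.056),(.056,.09),(.09,.15)):
    k=m&(Z>lo)&(Z<hi); pts=P[k][:,:2].astype(np.float32); (cx,cy),wh,ang=cv2.minAreaRect(pts); print(lo,k.sum(),cx,cy,wh,ang)
m[:]=0; m[165:215,395:432]=1
k=m&(Z>.05)&(Z<.08); print(k.sum(),cv2.minAreaRect(P[k][:,:2].astype(np.float32)),np.median(Z[k]))
```

```text
[[ -2  -1  -1   8  54  62  64   1   5   0   0  -2  71 104 126 131 111  99]
 [  1   1  -1   7  56  66  65   3   1   5   0   1  71  92 100  88  69  -4]
 [ -2  -1  -3   8  50  62  63  -5  -1   6   0  -1  60  74  61   3   8  -1]
 [ -5   1   1   9  48  68  66   1   1   5   4   4   4  -3   0  -1   1   0]
 [ -1  -2  -4   3  50  63  65  -2   2  -5   6   3   0  -3   1   6  -2  -3]
 [  3  -1  -1   4  48  63  65   2   0   5   3   2   4   9   3   2   3  -2]
 [  0  -1   0   5  51  60  63   4  -5  -5  -2   4   2   0   2   1   2  -5]
 [  1  -2   0   1  54  65  67  -1   0  -1   4   6   5   3   8  -1  -4   0]
 [  1  -5   0  -1  47  59  70   1   3  -2   3   4  -8  -1  -1  -4  -4   0]
 [  0  -4   4  -2  42  66  63   0   1   2   3  -1  -5  -4   1   0   3  -4]]
0.035 776 0.5448009967803955 0.1686183363199234 (0.29428258538246155, 0.40584424138069153) 26.770984649658203
0.056 642 0.4636787474155426 0.1273733526468277 (0.10192444175481796, 0.3252740800380707) 28.63545036315918
0.09 90 0.528357744216919 -0.00273272767663002 (0.03659344092011452, 0.039742935448884964) 26.134178161621094
205 ((0.45280879735946655, -0.27328047156333923), (0.0893874317407608, 0.02793080173432827), 0.4434043765068054) 0.06465059386683913
```

View pics/crop0.png

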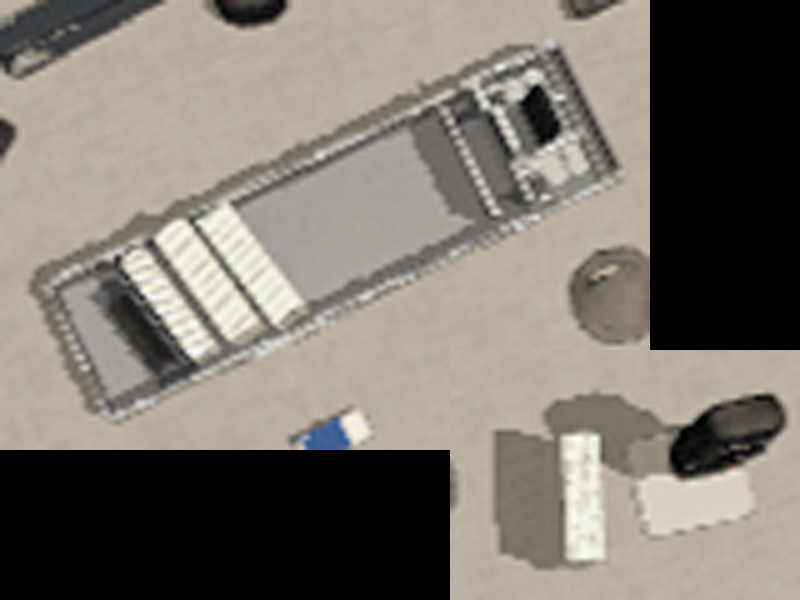

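The crop shows the spare block as the upright white bar at about (417,190) in the full image. It is 90×28 mm and 65 mm tall, so it fits the description. The white patch at (439,188) is a flat card beside a black stamp, so it isn't the block. Next I'll refine the poses.

```bash
cat >> h.py <<'E'
def ray(s,uv,z):
    uv=np.asarray(uv,float); K=s['mtx']
    d=np.stack([(uv[:,0]-K[0,2])/K[0,0], -(uv[:,1]-K[1,2])/K[1,1], -np.ones(len(uv))],-1)@rot(s).T
    e=np.array(s['eye']); return e+d*((z-e[2])/d[:,2])[:,None]
E
python3 - <<'E'
from h import *
s=dict(np.load('/tmp/top.npz')); P=cloud(s); Z=P[...,2]; hsv=cv2.cvtColor(s['color'],cv2.COLOR_RGB2HSV)
def uv(m): v,u=np.nonzero(m); return np.c_[u,v]
roi=np.zeros(Z.shape,bool); roi[165:215,395:432]=1
w=roi&(Z>.035)&(hsv[...,2]>200)
p=ray(s,uv(w),.066)[:,:2]; print('spare',w.sum(),p.mean(0),cv2.minAreaRect(p.astype(np.float32)))
C=np.cov(p.T); e,V=np.linalg.eigh(C); print('yaw',np.degrees(np.arctan2(V[1,1],V[0,1]))%180,'len',np.sqrt(12*e))
roi[:]=0; roi[140:230,235:365]=1
k=(roi&(Z>.03)).astype(np.uint8)
n,l,st,_=cv2.connectedComponentsWithStats(cv2.morphologyEx(k,cv2.MORPH_CLOSE,np.ones((3,3)))); i=1+st[1:,4].argmax(); k=l==i
q=ray(s,uv(k&(Z>.03)&(Z<.056)),.047)[:,:2]
(cx,cy),wh,a=cv2.minAreaRect(q.astype(np.float32)); print('tray rect',cx,cy,wh,a)
for yaw in np.radians([a]):
    x=np.array([np.cos(yaw),np.sin(yaw)]); y=np.array([-x[1],x[0]]); c=np.array([cx,cy])
    t=np.c_[(q-c)@x,(q-c)@y]
    # fit lines to long rims
    for sg in(1,-1):
        g=t[(np.abs(t[:,0]*sg-51)<0.5e9)&(t[:,0]*sg>.044)&(np.abs(t[:,1])<.19)]
        f=np.polyfit(g[:,1],g[:,0],1); print('rim',sg,len(g),f)
    # white packs
    m=roi&(Z>.045)&(hsv[...,2]>190)&(hsv[...,1]<50)
    g=ray(s,uv(m),.073)[:,:2]-c; g=np.c_[g@x,g@y]; g=g[(np.abs(g[:,0])<.046)]
    print('packs y hist',[(int(b),int(h)) for h,b in zip(*np.histogram(g[:,1]*1e3,np.arange(-200,160,4)))if h])
    m=roi&(Z>.085); g=P[m][:,:2]-c; g=np.c_[g@x,g@y]; print('handle',len(g),g.min(0),g.max(0),g.mean(0))
    m=roi&(Z>.055)&(Z<.085); g=P[m][:,:2]-c; g=np.c_[g@x,g@y]; print('foll hist',[(int(b),int(h)) for h,b in zip(*np.histogram(g[:,1]*1e3,np.arange(-200,160,4)))if h])
E
```

```text
spare 181 [ 0.45227969 -0.27177886] ((0.4536634087562561, -0.2722127139568329), (0.02447417750954628, 0.08479978144168854), 89.52821350097656)
yaw 1.596072148871741 len [0.02575826 0.08701889]
tray rect 0.46206897497177124 0.12698069214820862 (0.11229170858860016, 0.403545618057251) 26.781023025512695
rim 1 223 [0.00224457 0.05195363]
rim -1 192 [-0.00187076 -0.05230282]
packs y hist [(-180, 2), (-176, 1), (-168, 1), (-164, 1), (-160, 1), (-156, 1), (-152, 1), (-148, 2), (-144, 2), (-140, 11), (-136, 5), (-132, 8), (-104, 6), (44, 5), (48, 11), (52, 18), (56, 24), (60, 29), (64, 31), (68, 25), (72, 17), (76, 15), (80, 14), (84, 16), (88, 25), (92, 28), (96, 30), (100, 25), (104, 19), (108, 11), (112, 9), (116, 12), (120, 20), (124, 27), (128, 24), (132, 17), (136, 11), (140, 3)]
handle 147 [-0.19302948 -0.16541276] [0.01923251 0.01861345] [-0.06576118 -0.09134244]
foll hist [(-164, 1), (-152, 9), (-148, 21), (-144, 13), (-140, 3), (-132, 26), (-128, 8), (-108, 18), (-104, 16), (40, 1), (44, 6), (48, 12), (52, 20), (56, 24), (60, 31), (64, 30), (68, 26), (72, 16), (76, 18), (80, 18), (84, 19), (88, 28), (92, 31), (96, 32), (100, 25), (104, 20), (108, 13), (112, 8), (116, 14), (120, 21), (124, 25), (128, 28), (132, 22), (136, 18), (140, 15), (144, 4), (148, 5)]
```

Run:
```python
from h import *
s=dict(np.load('/tmp/top.npz')); P=cloud(s); Z=P[...,2]
q=P[160:210,424:470].reshape(-1,3); q=q[q[:,2]>.03]
for lo,hi in((.03,.06),(.06,.09),(.09,.115),(.115,.2)):
    g=q[(q[:,2]>lo)&(q[:,2]<hi)]; print(lo,len(g),np.percentile(g[:,:2],[3,97],axis=0).round(3).tolist() if len(g) else '')
```

```text
0.03 15 [[0.471, -0.374], [0.49, -0.337]]
0.06 48 [[0.472, -0.388], [0.499, -0.336]]
0.09 36 [[0.474, -0.382], [0.497, -0.335]]
0.115 169 [[0.478, -0.384], [0.511, -0.336]]
```

Emit:
{"fn": "move_arm", "kwargs": {"rows": [[0, 0, 0, 0.1175, 0.06], [0, 0, 0, 0.1175, 0.06], [0.027, -0.03, 0, 0, 0.06], [0.027, -0.03, 0, 0, 0.06], [0.027, -0.03, 0, 0, 0.06], [0.027, -0.03, 0, 0, 0.06], [0.027, -0.03, 0, 0, 0.06], [0.027, -0.03, 0, 0, 0.06], [0.027, -0.03, 0, 0, 0.06]]}}

```text
clock: 0.85
tool_pos: [0.3435, -0.3891, 0.4046]
eef_rot: [1.0, 0.01, -0.0, -0.0]
contact_force: [1.1, 0.2, 0.5]
opening: 0.683
finger_force: 0.0
```

The stamp (x 0.471–0.511, y −0.384 to −0.336, 0.13 tall) would foul the gripper body in a centred grasp. I'll grip nearer the block's close end, drag it clear, then regrip at the centre.

Emit:
{"fn": "move_arm", "kwargs": {"rows": [[0.0204, -0.0288, 0.02, 0, 0.055], [0.0204, -0.0288, 0.02, 0, 0.055], [0.0204, -0.0288, 0.02, 0, 0.055], [0.0204, -0.0288, 0.02, 0, 0.055], [0, 0, 0.02, 0, 0.055], [0, 0, 0, 0, 0.055], [0, 0, 0, 0, 0.055]]}}

```text
clock: 1.43
tool_pos: [0.4214, -0.274, 0.3041]
eef_rot: [1.0, 0.01, -0.001, -0.0]
contact_force: [-0.9, -0.2, -0.2]
opening: 0.623
finger_force: 0.0
```

Run:
```python
from h import *
s=snapshot('wrist'); save(s,'w1'); np.savez('/tmp/w1',**s); st=r.get_state(); print(s['mtx'],s['eye'],s['orientation'],st['tool_pos'],st['eef_rot'])
```

```text
[[309.70691629   0.         319.51930962]
 [  0.         309.70691629 198.82828798]
 [  0.           0.           1.        ]] [ 0.48934051 -0.27265484  0.28507028] [-0.09548721  0.09398195 -0.69306091  0.70831925] [ 0.42129313 -0.27495243  0.30496744] [ 9.99954692e-01  9.49612811e-03 -5.45209044e-04  3.73925709e-04]
```

View pics/w1.png

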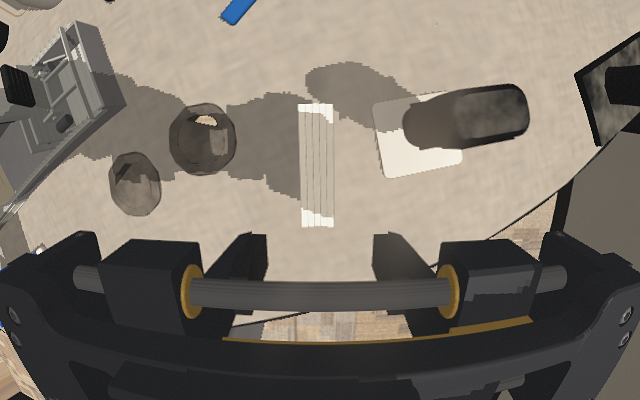

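The wrist view shows the spare block's top from (299,104) to (334,227), between the fingertips at (258,240) and (382,240). The stamp is to the right at (465,112).

```bash
cat >> h.py <<'E'
def fray(s,uv,z):
    uv=np.asarray(uv,float); K=s['mtx']; a=(uv-[K[0,2],K[1,2]])/K[0,0]; t=np.linalg.norm(a,axis=1)
    d=np.c_[a[:,0]/t*np.sin(t),-a[:,1]/t*np.sin(t),-np.cos(t)]@rot(s).T
    e=np.array(s['eye']); return e+d*((z-e[2])/d[:,2])[:,None]
E
python3 - <<'E'
from h import *
s=dict(np.load('/tmp/w1.npz'))
print(fray(s,[(299,104),(333,104),(334,227),(302,227)],.066).round(4), fray(s,[(258,240),(382,240)],.14))
E
```

```text
[[ 0.4973 -0.258   0.066 ]
 [ 0.4978 -0.2817  0.066 ]
 [ 0.4072 -0.2852  0.066 ]
 [ 0.4067 -0.261   0.066 ]] [[ 0.42672652 -0.24223214  0.14      ]
 [ 0.42812085 -0.3060326   0.14      ]]
```

Emit:
{"fn": "move_arm", "kwargs": {"rows": [[0.001, -0.003, 0.022, -0.017, 0.055], [0, 0, 0.03, 0, 0.055], [0, 0, 0.03, 0, 0.055], [0, 0, 0.03, 0, 0.055], [0, 0, 0, 0, 0.055], [0, 0, 0, 0, 0.015], [0, 0, 0, 0, 0.015], [0, 0, 0, 0, 0.015], [0, 0, 0, 0, 0.015], [0, 0, 0, 0, 0.015]], "newtons": 20}}

```text
clock: 2.32
tool_pos: [0.4232, -0.2713, 0.1942]
eef_rot: [1.0, 0.019, 0.001, 0.001]
contact_force: [-0.6, -0.4, 3.1]
opening: 0.271
finger_force: 10.6
```

Run:
```python
from h import *
s=dict(np.load('/tmp/top.npz')); P=cloud(s)
for sl in((slice(175,200),slice(368,393)),(slice(188,210),slice(346,369))):
    q=P[sl].reshape(-1,3); g=q[q[:,2]>.015]; print(len(g),np.percentile(g,[3,50,97],axis=0).round(3).tolist())
```

```text
2 [[0.281, 0.057, 1.328], [0.281, 0.057, 1.328], [0.281, 0.057, 1.328]]Traceback (most recent call last):
  File "<stdin>", line 4, in <module>
    return _quantile_unchecked(
        a, q, axis, out, overwrite_input, method, keepdims, weights)
    return _ureduce(a,
                    func=_quantile_ureduce_func,
    ...<5 lines>...
                    overwrite_input=overwrite_input,
                    method=method)
    r = func(a, **kwargs)
    result = _quantile(arr,
                       quantiles=q,
    ...<2 lines>...
                       out=out,
                       weights=wgt)
    slices_having_nans = np.isnan(arr[-1, ...])
                                  ~~~^^^^^^^^^
IndexError: index -1 is out of bounds for axis 0 with size 0
```

Emit:
{"fn": "move_arm", "kwargs": {"rows": [[-0.001, -0.01, 0, 0, 0.015], [-0.001, -0.01, 0, 0, 0.015], [-0.001, -0.01, 0, 0, 0.015], [-0.001, -0.01, 0, 0, 0.015], [0, 0, 0, 0, 0.015], [0, 0, 0, 0, 0.015]]}}

```text
clock: 2.82
tool_pos: [0.4183, -0.2297, 0.1942]
eef_rot: [1.0, 0.02, 0.002, 0.0]
contact_force: [1.2, 2.5, 12.1]
opening: 0.272
finger_force: 20.0
```

Emit:
{"fn": "move_arm", "kwargs": {"rows": [[0, -0.01, -0.0005, 0, 0.015], [0, -0.01, 0, 0, 0.015], [0, 0, 0, 0, 0.045], [0, 0, 0, 0, 0.045], [0, 0, 0, 0, 0.045], [0.0145, 0, 0, 0, 0.045], [0.0145, 0, 0, 0, 0.045], [0, 0, 0, 0, 0.045], [0, 0, 0, 0, 0.045]]}}

```text
clock: 3.57
tool_pos: [0.4456, -0.2101, 0.193]
eef_rot: [1.0, 0.019, 0.0, 0.0]
contact_force: [0.2, 0.1, 0.3]
opening: 0.509
finger_force: 0.0
```

Run:
```python
from h import *
s=snapshot('wrist'); save(s,'w2'); np.savez('/tmp/w2',**s); s=snapshot('top');np.savez('/tmp/top2',**s); print(r.get_state()['tool_pos'])
```

```text
[ 0.44438192 -0.21015331  0.1930646 ]
```

View pics/w2.png

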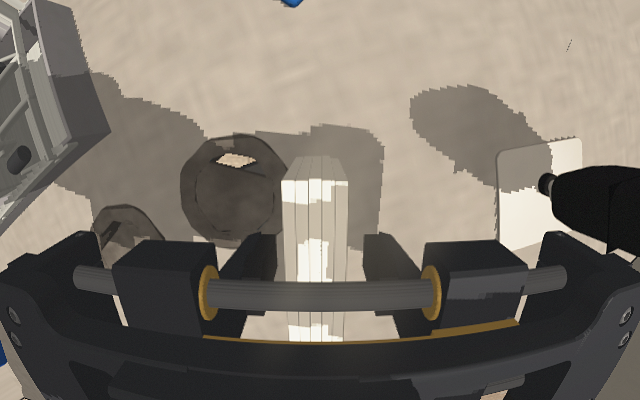

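The block stands upright between the fingers. Its top face's far edge runs from (281,181) to (348,181), and the stamp is clear on the right.

Run:
```python
from h import *
s=dict(np.load('/tmp/w2.npz'))
print(fray(s,[(281,181),(348,181)],.066).round(4))
```

```text
[[ 0.4902 -0.1947  0.066 ]
 [ 0.4911 -0.2187  0.066 ]]
```

Emit:
{"fn": "move_arm", "kwargs": {"rows": [[0, 0, 0, 0, 0.015], [0, 0, 0, 0, 0.015], [0, 0, 0, 0, 0.015], [0, 0, 0, 0, 0.015], [0, 0, 0, 0, 0.015], [0, 0, -0.034, 0, 0.015], [0, 0, -0.034, 0, 0.015], [0, 0, -0.034, 0, 0.015], [0, 0, -0.034, 0, 0.015], [0, 0, -0.034, 0, 0.015]], "newtons": 30}}

```text
clock: 4.5
tool_pos: [0.4451, -0.2098, 0.3648]
eef_rot: [1.0, 0.019, -0.0, -0.0]
contact_force: [0.7, -0.3, -1.0]
opening: 0.266
finger_force: 30.0
```

Emit:
{"fn": "move_arm", "kwargs": {"rows": [[0.0029, -0.0381, 0, 0, 0.015], [0.0029, -0.0381, 0, 0, 0.015], [0.0029, -0.0381, 0, 0, 0.015], [0.0029, -0.0381, 0, 0, 0.015], [0.0029, -0.0381, 0, 0, 0.015], [0.0029, -0.0381, 0, 0, 0.015], [0.0029, -0.0381, 0, 0, 0.015], [0.0029, -0.0381, 0, 0, 0.015], [0.0029, -0.0381, 0, 0, 0.015]]}}

```text
clock: 5.25
tool_pos: [0.4581, 0.1355, 0.3631]
eef_rot: [1.0, 0.019, -0.0, 0.0]
contact_force: [0.2, 0.2, -0.7]
opening: 0.272
finger_force: 30.0
```

Emit:
{"fn": "move_arm", "kwargs": {"rows": [[0, 0, 0, -0.1075, 0.015], [0, 0, 0, -0.1075, 0.015], [0, 0, 0, -0.1075, 0.015], [0, 0, 0, -0.1075, 0.015], [0, 0, 0, 0, 0.015], [0, 0, 0, 0, 0.015], [0, 0, 0, 0, 0.015]]}}

```text
clock: 5.83
tool_pos: [0.4586, 0.1334, 0.3631]
eef_rot: [0.973, 0.23, -0.0, 0.0]
contact_force: [0.2, 0.1, -0.9]
opening: 0.267
finger_force: 30.0
```

Run:
```python
from h import *
s=snapshot('wrist'); save(s,'w3'); np.savez('/tmp/w3',**s); print(r.get_state()['tool_pos'],r.get_state()['eef_rot'])
```

```text
[0.45863771 0.13350149 0.36315921] [ 9.73046832e-01  2.30607539e-01 -1.03728144e-04  1.19081381e-04]
```

View pics/w3.png

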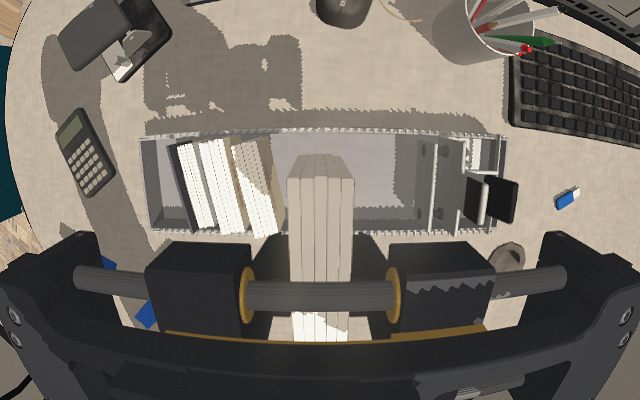

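The block is held upright over the tray. The far rim runs along row 133, the near rim along row 234, and the block's top far edge from (288,180) to (355,180).

Run:
```python
from h import *
s=dict(np.load('/tmp/w3.npz')); st=r.get_state()
T=R.from_quat(st['eef_rot']).as_matrix(); t=st['tool_pos']
f=lambda uv,z:((fray(s,uv,z)-t)@T*1e3).round(1)
print('block',f([(288,180),(355,180)],.236))
print('far rim',f([(150,137),(200,133),(330,129),(450,132)],.05))
print('near rim',f([(152,235),(200,236),(270,236),(400,235),(480,234)],.05))
print('corners',f([(139,139),(150,236),(507,138),(494,234)],.046))
print('a face top far/near',f([(268,140),(279,236)],.073))
# detect rims: gradient columns
g=cv2.cvtColor(s['color'],cv2.COLOR_RGB2GRAY)
for c in (170,200,330,360,440): print(c,g[122:142,c].tolist(), g[226:246,c].tolist())
```

```text
block [[ 45.4 -10.9 127.1]
 [ 45.4  13.1 127.1]]
far rim [[  54.9 -177.5  313.1]
 [  55.4 -118.2  313.1]
 [  56.    10.3  313.1]
 [  57.1  131.1  313.2]]
near rim [[ -55.1 -190.5  313.1]
 [ -53.9 -128.6  313.1]
 [ -52.1  -50.7  313.2]
 [ -51.5   84.7  313.2]
 [ -53.4  181.4  313.2]]
corners [[  53.6 -194.7  317.1]
 [ -58.1 -196.3  317.1]
 [  55.5  205.   317.2]
 [ -55.8  203.8  317.2]]
a face top far/near [[ 47.7 -45.  290.1]
 [-42.6 -38.  290.2]]
170 [114, 113, 112, 114, 113, 114, 114, 114, 115, 115, 112, 148, 134, 118, 119, 110, 127, 164, 161, 162] [81, 77, 124, 164, 173, 187, 209, 171, 174, 185, 185, 186, 189, 149, 113, 114, 117, 108, 53, 33]
200 [117, 119, 119, 119, 119, 120, 118, 117, 117, 118, 124, 107, 102, 108, 98, 101, 102, 101, 118, 141] [249, 254, 157, 124, 167, 192, 200, 194, 191, 185, 185, 185, 185, 187, 191, 175, 65, 31, 34, 38]
330 [129, 128, 129, 130, 124, 123, 146, 210, 163, 170, 160, 159, 165, 165, 164, 164, 164, 164, 165, 165] [182, 184, 182, 182, 181, 182, 182, 181, 181, 181, 181, 182, 182, 182, 183, 182, 184, 182, 183, 181]
360 [126, 128, 127, 128, 124, 107, 165, 184, 185, 183, 169, 146, 167, 167, 168, 168, 169, 169, 169, 169] [92, 91, 92, 90, 100, 110, 69, 63, 61, 62, 62, 64, 61, 62, 61, 60, 60, 59, 58, 58]
440 [123, 121, 121, 120, 121, 123, 121, 121, 120, 134, 124, 116, 118, 117, 116, 106, 101, 101, 100, 100] [85, 85, 87, 124, 121, 173, 208, 184, 174, 187, 185, 185, 185, 188, 192, 174, 68, 41, 45, 47]
```

Emit:
{"fn": "move_arm", "kwargs": {"rows": [[0.002, 0, 0.025, 0, 0.015], [0, 0, 0.025, 0, 0.015], [0, 0, 0.025, 0, 0.015], [0, 0, 0.025, 0, 0.015], [0, 0, 0.005, 0, 0.015], [0, 0, 0, 0, 0.015], [0, 0, 0, 0, 0.015]]}}

```text
clock: 6.47
tool_pos: [0.4607, 0.1346, 0.2587]
eef_rot: [0.973, 0.231, 0.0, 0.0]
contact_force: [-0.2, 0.3, 0.0]
opening: 0.268
finger_force: 30.0
```

Run:
```python
from h import *
s=snapshot('wrist'); save(s,'w4'); np.savez('/tmp/w4',**s); print(r.get_state()['tool_pos'],r.get_state()['eef_rot'])
```

```text
[0.46091325 0.13465087 0.25920787] [9.72842998e-01 2.31464437e-01 8.45670920e-04 1.91189938e-05]
```

View pics/w4.png

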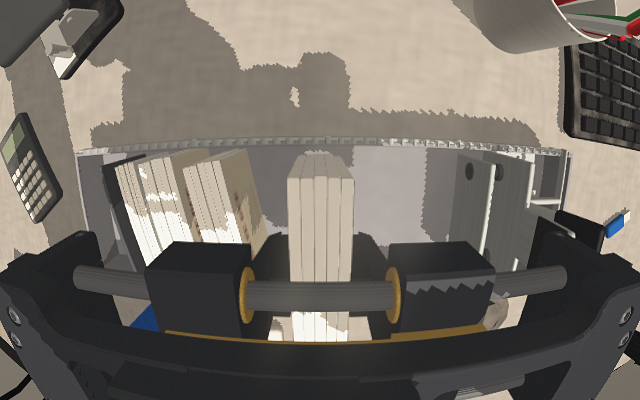

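Run:
```python
from h import *
s=dict(np.load('/tmp/w4.npz')); st=r.get_state()
T=R.from_quat(st['eef_rot']).as_matrix(); t=st['tool_pos']
f=lambda uv,z:((fray(s,uv,z)-t)@T*1e3).round(1)
print('blocktop',f([(289,180),(354,180)],.132),'bottom',f([(303,153),(337,153)],.066))
print('rim',f([(150,150),(290,146),(400,146),(500,152)],.05))
g=cv2.cvtColor(s['color'],cv2.COLOR_RGB2GRAY)
for c in (270,320,380,410,520): print(c,g[132:162,c].tolist())
print(T[:,2])
```

```text
blocktop [[ 45.1 -10.6 127.3]
 [ 45.1  12.6 127.3]] bottom [[ 46.9  -9.  193.3]
 [ 46.9  10.2 193.3]]
rim [[  50.1 -115.2  209.2]
 [  49.4  -17.8  209.3]
 [  50.1   50.7  209.3]
 [  49.4  125.3  209.3]]
270 [123, 124, 125, 124, 114, 118, 132, 138, 129, 101, 111, 112, 109, 104, 101, 108, 106, 107, 107, 105, 106, 106, 106, 106, 107, 106, 106, 106, 106, 106]
320 [127, 128, 127, 123, 116, 130, 138, 134, 120, 112, 118, 117, 114, 110, 114, 117, 116, 125, 174, 170, 170, 158, 146, 142, 143, 143, 143, 142, 143, 145]
380 [128, 128, 128, 129, 124, 120, 134, 136, 133, 149, 140, 127, 120, 121, 161, 173, 173, 172, 172, 173, 172, 172, 174, 175, 174, 172, 173, 173, 172, 172]
410 [127, 126, 127, 129, 127, 125, 125, 136, 140, 132, 135, 166, 176, 176, 173, 164, 172, 172, 171, 171, 171, 171, 172, 171, 171, 171, 171, 171, 171, 170]
520 [122, 121, 120, 119, 121, 121, 122, 121, 121, 121, 121, 120, 118, 109, 135, 142, 188, 205, 212, 194, 180, 224, 230, 229, 229, 231, 236, 107, 95, 90]
[ 1.65426080e-03  3.54285928e-04 -9.99998569e-01]
```

Emit:
{"fn": "move_arm", "kwargs": {"rows": [[0, 0, 0.015, 0, 0.015], [0, 0, 0.015, 0, 0.015], [0, 0, 0.015, 0, 0.015], [0, 0, 0.008, 0, 0.015], [0, 0, 0.002, 0, 0.015], [0, 0, 0, 0, 0.015]]}}

```text
clock: 7.02
tool_pos: [0.4607, 0.1346, 0.2037]
eef_rot: [0.973, 0.232, 0.0, 0.0]
contact_force: [-0.5, -0.9, -0.6]
opening: 0.272
finger_force: 30.0
```

Emit:
{"fn": "move_arm", "kwargs": {"rows": [[0, 0, 0.001, 0, 0.015], [0, 0, 0.001, 0, 0.015], [0, 0, 0.001, 0, 0.015], [0, 0, 0, 0, 0.015]]}}

```text
clock: 7.35
tool_pos: [0.4606, 0.1346, 0.2005]
eef_rot: [0.973, 0.232, 0.0, -0.0]
contact_force: [-0.6, 0.2, -0.3]
opening: 0.272
finger_force: 30.0
```

Emit:
{"fn": "move_arm", "kwargs": {"rows": [[0, 0, 0.0008, 0, 0.015], [0, 0, 0, 0, 0.015]]}}

```text
clock: 7.52
tool_pos: [0.4606, 0.1346, 0.2001]
eef_rot: [0.973, 0.232, 0.0, 0.0]
contact_force: [-0.6, -0.3, 6.6]
opening: 0.27
finger_force: 30.0
```

Emit:
{"fn": "move_arm", "kwargs": {"rows": [[0, 0, 0.0006, 0, 0.015], [0, 0, 0, 0, 0.015]]}}

```text
clock: 7.68
tool_pos: [0.4605, 0.1346, 0.2001]
eef_rot: [0.973, 0.232, 0.001, -0.0]
contact_force: [-1.2, -0.1, 13.3]
opening: 0.268
finger_force: 30.0
```

Emit:
{"fn": "move_arm", "kwargs": {"rows": [[0, 0, -0.001, 0, 0.015], [0, 0, 0, 0, 0.036], [0, 0, 0, 0, 0.036], [0, 0, 0, 0, 0.036], [0, 0, 0, 0, 0.036], [0, 0, -0.02, 0, 0.036], [0, 0, -0.03, 0, 0.036], [0, 0, -0.03, 0, 0.036], [0, 0, -0.04, 0, 0.05]]}}

```text
clock: 8.43
tool_pos: [0.4598, 0.1344, 0.3197]
eef_rot: [0.973, 0.232, -0.002, 0.0]
contact_force: [1.0, 0.8, -0.1]
opening: 0.462
finger_force: 0.0
```

Emit:
{"fn": "move_arm", "kwargs": {"rows": [[0, 0.025, 0, 0, 0.085], [0, 0.025, 0, 0, 0.085], [0, 0.025, 0, 0, 0.085], [0, 0.025, 0, 0, 0.085], [0, 0.025, 0, 0, 0.085], [0, 0, 0, 0, 0.085], [0, 0, 0, 0, 0.085]]}}

```text
clock: 9.02
tool_pos: [0.517, 0.0215, 0.3195]
eef_rot: [0.973, 0.23, -0.0, 0.0]
contact_force: [0.6, 0.1, 0.4]
opening: 0.962
finger_force: 0.0
```

Run:
```python
from h import *
s=snapshot('wrist'); save(s,'w5'); np.savez('/tmp/w5',**s); print(r.get_state()['tool_pos'],r.get_state()['eef_rot'])
s=snapshot('top'); np.savez('/tmp/top3',**s)
```

```text
[0.51657336 0.02294115 0.31954677] [ 9.72857443e-01  2.31404850e-01 -3.84053108e-04 -2.08665346e-04]
```

View pics/w5.png

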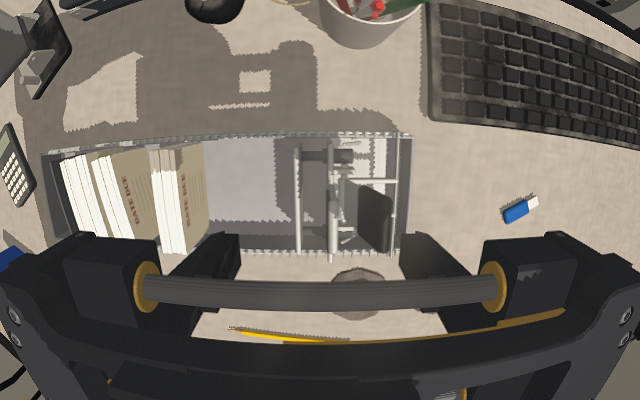

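The block stands in the tray at (190,200), beside slips_a. The follower's upright plate is at about column 333, its thumb tab at about (335,205) and the black lever at (375,218).

Run:
```python
from h import *
s=dict(np.load('/tmp/w5.npz')); st=r.get_state()
T=R.from_quat(st['eef_rot']).as_matrix(); t=st['tool_pos']
f=lambda uv,z:((fray(s,uv,z)-t)@T*1e3).round(1)
print('upright top ends',f([(334,142),(331,258)],.076))
print('pressure plate top',f([(298,146),(297,250)],.067))
print('tab top @.123',f([(329,200),(338,200)],.123))
print('lever',f([(358,184),(393,250),(360,243),(393,192)],.12))
c=cv2.resize(s['color'][130:275,270:420],None,fx=4,fy=4,interpolation=cv2.INTER_CUBIC); cv2.imwrite('pics/c5.png',c[...,::-1])
d=s['depth']; print(d[180:250:8,320:400:6].round(3))
```

```text
upright top ends [[ 48.9  13.9 243.5]
 [-43.1  12.3 243.6]]
pressure plate top [[ 45.3 -12.9 252.6]
 [-40.  -15.6 252.6]]
tab top @.123 [[ 18.3   8.9 196.6]
 [ 18.3  14.2 196.6]]
lever [[ 27.4  26.4 199.5]
 [-16.5  51.  199.5]
 [-11.   28.9 199.6]
 [ 22.4  48.3 199.5]]
[[0.299 0.297 0.228 0.252 0.25  0.251 0.252 0.253 0.253 0.251 0.252 0.252
  0.253 0.297]
 [0.3   0.301 0.214 0.254 0.251 0.239 0.227 0.214 0.209 0.298 0.296 0.3
  0.3   0.3  ]
 [0.303 0.209 0.195 0.256 0.251 0.238 0.229 0.213 0.204 0.197 0.193 0.19
  0.303 0.302]
 [0.304 0.209 0.185 0.186 0.253 0.241 0.229 0.214 0.205 0.197 0.188 0.187
  0.188 0.305]
 [0.307 0.21  0.186 0.187 0.256 0.241 0.231 0.215 0.207 0.198 0.19  0.188
  0.191 0.301]
 [0.31  0.212 0.187 0.188 0.262 0.244 0.232 0.216 0.206 0.199 0.191 0.187
  0.267 0.3  ]
 [0.276 0.212 0.189 0.256 0.255 0.257 0.232 0.218 0.209 0.199 0.192 0.19
  0.268 0.3  ]
 [0.308 0.213 0.189 0.274 0.274 0.274 0.296 0.217 0.209 0.199 0.194 0.191
  0.266 0.3  ]
 [0.289 0.288 0.191 0.29  0.289 0.289 0.29  0.29  0.289 0.202 0.195 0.194
  0.269 0.287]]
```

View pics/c5.png

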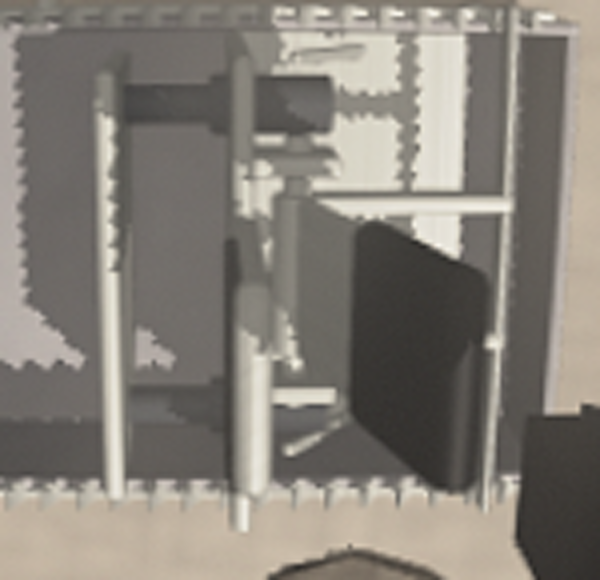

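Emit:
{"fn": "move_arm", "kwargs": {"rows": [[0, 0.0205, 0, 0, 0.085], [0, 0, 0.03, 0, 0.085], [0, 0, 0.03, 0, 0.085], [0, 0, 0.0075, 0, 0.085], [0, 0, 0, 0, 0.06], [0, 0, 0, 0, 0.04], [0, 0, 0, 0, 0.03], [0, 0, 0, 0, 0.015], [0, 0, 0, 0, 0.015], [0, 0, 0, 0, 0.015]], "newtons": 25}}

```text
clock: 9.95
tool_pos: [0.5269, 0.004, 0.2534]
eef_rot: [0.973, 0.232, 0.001, 0.001]
contact_force: [3.7, -6.1, 0.8]
opening: 0.533
finger_force: 3.6
```

Emit:
{"fn": "move_arm", "kwargs": {"rows": [[0, 0, 0, 0, 0.01], [0, 0, 0, 0, 0.01], [0, 0, 0, 0, 0.01]]}}

```text
clock: 10.2
tool_pos: [0.5267, 0.0046, 0.2536]
eef_rot: [0.973, 0.231, 0.001, 0.0]
contact_force: [-3.1, 6.0, 9.4]
opening: 0.314
finger_force: 15.5
```

Emit:
{"fn": "move_arm", "kwargs": {"rows": [[0, 0, 0, 0, 0.01], [0, 0, 0, 0, 0.01], [0, 0, 0, 0, 0.01], [0, 0, 0, 0, 0.01]]}}

```text
clock: 10.53
tool_pos: [0.5256, 0.0071, 0.2535]
eef_rot: [0.973, 0.233, 0.0, -0.002]
contact_force: [-2.9, 4.6, 9.3]
opening: 0.232
finger_force: 24.8
```

Emit:
{"fn": "move_arm", "kwargs": {"rows": [[0, -0.005, 0, 0, 0.01], [0, -0.008, 0, 0, 0.01], [0, -0.008, 0, 0, 0.01], [0, -0.008, 0, 0, 0.01], [0, -0.008, 0, 0, 0.01]]}}

```text
clock: 10.95
tool_pos: [0.5101, 0.0375, 0.2536]
eef_rot: [0.973, 0.231, 0.002, 0.001]
contact_force: [1.2, -2.6, 6.6]
opening: 0.238
finger_force: 24.9
```

Emit:
{"fn": "move_arm", "kwargs": {"rows": [[0, -0.008, 0, 0, 0.01], [0, -0.008, 0, 0, 0.01], [0, -0.008, 0, 0, 0.01], [0, -0.008, 0, 0, 0.01], [0, -0.008, 0, 0, 0.01], [0, -0.005, 0, 0, 0.01], [0, -0.003, 0, 0, 0.01], [0, 0, 0, 0, 0.01]]}}

```text
clock: 11.62
tool_pos: [0.488, 0.0814, 0.2535]
eef_rot: [0.973, 0.232, 0.001, -0.0]
contact_force: [-1.2, 0.3, 8.2]
opening: 0.233
finger_force: 24.9
```

Emit:
{"fn": "move_arm", "kwargs": {"rows": [[0, -0.004, 0, 0, 0.01], [0, -0.004, 0, 0, 0.01], [0, -0.004, 0, 0, 0.01], [0, -0.004, 0, 0, 0.01], [0, -0.004, 0, 0, 0.01], [0, -0.004, 0, 0, 0.01], [0, -0.004, 0, 0, 0.01], [0, -0.004, 0, 0, 0.01], [0, -0.004, 0, 0, 0.01], [0, 0, 0, 0, 0.01]]}}

```text
clock: 12.45
tool_pos: [0.4718, 0.1134, 0.2535]
eef_rot: [0.973, 0.232, 0.001, -0.0]
contact_force: [0.1, -0.3, 9.2]
opening: 0.23
finger_force: 24.9
```

Emit:
{"fn": "move_arm", "kwargs": {"rows": [[0, -0.003, 0, 0, 0.01], [0, -0.003, 0, 0, 0.01], [0, -0.003, 0, 0, 0.01], [0, -0.003, 0, 0, 0.01], [0, -0.003, 0, 0, 0.01], [0, 0, 0, 0, 0.01]]}}

```text
clock: 12.95
tool_pos: [0.4652, 0.1264, 0.2536]
eef_rot: [0.973, 0.232, 0.001, -0.0]
contact_force: [-1.1, -1.0, 8.3]
opening: 0.236
finger_force: 24.9
```

Emit:
{"fn": "move_arm", "kwargs": {"rows": [[0, -0.003, 0, 0, 0.01], [0, -0.003, 0, 0, 0.01], [0, -0.003, 0, 0, 0.01], [0, -0.003, 0, 0, 0.01], [0, 0, 0, 0, 0.01]]}}

```text
clock: 13.37
tool_pos: [0.4599, 0.137, 0.2536]
eef_rot: [0.973, 0.232, 0.001, -0.0]
contact_force: [0.1, -1.3, 8.5]
opening: 0.229
finger_force: 24.9
```

Emit:
{"fn": "move_arm", "kwargs": {"rows": [[0, -0.002, 0, 0, 0.01], [0, -0.002, 0, 0, 0.01], [0, -0.002, 0, 0, 0.01], [0, 0, 0, 0, 0.01], [0, 0, 0, 0, 0.01]]}}

```text
clock: 13.78
tool_pos: [0.4576, 0.1414, 0.2536]
eef_rot: [0.973, 0.231, 0.002, 0.001]
contact_force: [1.1, -3.2, 8.6]
opening: 0.232
finger_force: 24.9
```

Run:
```python
from h import *
s=snapshot('side'); save(s,'s2')
c=s['color'][160:300,220:310]; cv2.imwrite('pics/s2c.png',cv2.resize(c,None,fx=4,fy=4,interpolation=cv2.INTER_CUBIC)[...,::-1])
```

```text
(no output)
```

View pics/s2c.png

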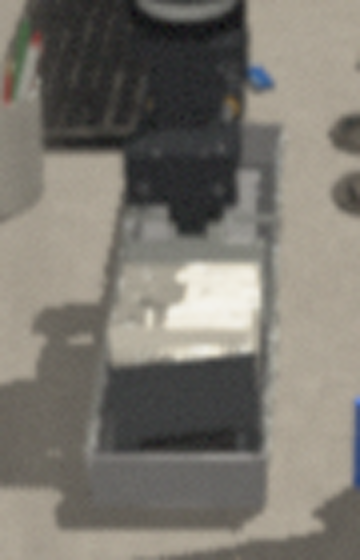

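The side view shows the packs and the spare block closed up against the plate and upright. Force along the tray is about 3.4 N.

Emit:
{"fn": "move_arm", "kwargs": {"rows": [[0, -0.002, 0, 0, 0.01], [0, -0.002, 0, 0, 0.01], [0, 0, 0, 0, 0.01], [0, 0, 0, 0, 0.01]]}}

```text
clock: 14.17
tool_pos: [0.4561, 0.1444, 0.2536]
eef_rot: [0.973, 0.231, 0.002, 0.001]
contact_force: [1.9, -4.1, 8.1]
opening: 0.238
finger_force: 24.9
```

Emit:
{"fn": "move_arm", "kwargs": {"rows": [[0, -0.002, 0, 0, 0.01], [0, -0.002, 0, 0, 0.01], [0, 0, 0, 0, 0.01], [0, 0, 0, 0, 0.01]]}}

```text
clock: 14.5
tool_pos: [0.4546, 0.1473, 0.2536]
eef_rot: [0.973, 0.23, 0.002, 0.001]
contact_force: [3.1, -6.8, 7.7]
opening: 0.229
finger_force: 24.9
```

Emit:
{"fn": "move_arm", "kwargs": {"rows": [[0, -0.002, 0, 0, 0.01], [0, -0.0015, 0, 0, 0.01], [0, 0, 0, 0, 0.01], [0, 0, 0, 0, 0.01]]}}

```text
clock: 14.83
tool_pos: [0.4533, 0.1499, 0.2536]
eef_rot: [0.973, 0.23, 0.002, 0.002]
contact_force: [4.4, -7.5, 6.7]
opening: 0.233
finger_force: 24.9
```

Emit:
{"fn": "move_arm", "kwargs": {"rows": [[0, 0, 0, 0, 0.01], [0, 0, 0, 0, 0.01]]}}

```text
clock: 15.0
tool_pos: [0.4533, 0.1499, 0.2536]
eef_rot: [0.973, 0.23, 0.002, 0.002]
contact_force: [4.3, -8.4, 7.4]
opening: 0.233
finger_force: 24.9
```

Emit:
{"fn": "move_arm", "kwargs": {"rows": [[0, -0.0015, 0, 0, 0.01], [0, 0, 0, 0, 0.01], [0, 0, 0, 0, 0.01]]}}

```text
clock: 15.25
tool_pos: [0.4527, 0.151, 0.2536]
eef_rot: [0.973, 0.23, 0.002, 0.002]
contact_force: [4.3, -8.7, 7.9]
opening: 0.233
finger_force: 24.9
```

Emit:
{"fn": "move_arm", "kwargs": {"rows": [[0, 0, 0, 0, 0.085], [0, 0, 0, 0, 0.085], [0, 0, 0, 0, 0.085], [0, 0, 0, 0, 0.085], [0, 0, 0, 0, 0.085], [0, 0, 0, 0, 0.085], [0, 0, 0, 0, 0.085]]}}

```text
clock: 15.83
tool_pos: [0.4512, 0.1532, 0.2526]
eef_rot: [0.973, 0.231, 0.0, 0.0]
contact_force: [1.4, -3.1, -1.4]
opening: 0.745
finger_force: 1.9
```

Run:
```python
from h import *
s=snapshot('wrist'); np.savez('/tmp/w6',**s); st=r.get_state()
T=R.from_quat(st['eef_rot']).as_matrix(); t=st['tool_pos']
print(t,st['opening'],st['contact_force']); d=s['depth']
cv2.imwrite('pics/w6.png',cv2.resize(s['color'][120:330,180:500],None,fx=2.4,fy=2.4,interpolation=cv2.INTER_CUBIC)[...,::-1])
```

```text
[0.4511119  0.15325154 0.25248696] 0.7882357222753502 [ 2.27660463 -4.07500049 -2.59470338]
```

Emit:
{"fn": "move_arm", "kwargs": {"rows": [[0, 0, 0, 0, 0.085], [0, 0, 0, 0, 0.085], [0, 0, 0, 0, 0.085]]}}

```text
clock: 16.13
tool_pos: [0.4504, 0.1544, 0.2524]
eef_rot: [0.973, 0.232, -0.0, -0.0]
contact_force: [0.3, -0.4, 0.6]
opening: 0.964
finger_force: 0.0
```

Emit:
{"fn": "move_arm", "kwargs": {"rows": [[0, 0, -0.02, 0, 0.085], [0, 0, -0.025, 0, 0.085], [0, 0.01, -0.0225, 0, 0.085], [0, 0.01, 0, 0, 0.085], [0, 0, 0, 0, 0.085], [0, 0, 0, 0, 0.085]]}}

```text
clock: 16.63
tool_pos: [0.4596, 0.1356, 0.3194]
eef_rot: [0.973, 0.231, -0.0, -0.0]
contact_force: [0.0, -0.4, 0.1]
opening: 0.963
finger_force: 0.0
```

```bash
cat > m.py <<'E'
from h import *
def fcloud(s):
    K=s['mtx']; v,u=np.mgrid[0:400,0:640]; a=np.stack([u-K[0,2],v-K[1,2]],-1)/K[0,0]; t=np.linalg.norm(a,axis=-1)+1e-9
    d=s['depth']; k=np.tan(t)/t*d
    return np.stack([a[...,0]*k,-a[...,1]*k,-d],-1)@rot(s).T+np.array(s['eye'])
c0=np.array([.462,.127]); yaw=.467; X=np.array([np.cos(yaw),np.sin(yaw)]); Y=np.array([-X[1],X[0]])
def rep(s):
    P=fcloud(s).reshape(-1,3); P=P[(s['depth'].ravel()>.1)&(s['depth'].ravel()<.6)]
    t=np.c_[(P[:,:2]-c0)@X,(P[:,:2]-c0)@Y,P[:,2]]*1e3; col=s['color'].reshape(-1,3)
    m=(abs(t[:,0])<17)&(t[:,2]>84)&(t[:,2]<126)&(t[:,1]<90)
    for lo,hi in((84,96),(96,108),(108,118),(116,126)):
        g=t[m&(t[:,2]>lo)&(t[:,2]<hi)]; h,b=np.histogram(g[:,1],np.arange(-200,92,4)); print(lo,[(int(x),int(n)) for n,x in zip(h,b) if n>3])
    g=t[(abs(t[:,0])>22)&(abs(t[:,0])<44)&(t[:,2]>56)&(t[:,2]<82)]
    h,b=np.histogram(g[:,1],np.arange(-200,160,4)); print('z56-82',[(int(x),int(n)) for n,x in zip(h,b) if n>3])
E
python3 - <<'E'
from m import *
rep(dict(np.load('/tmp/w5.npz'))); s=snapshot('wrist'); np.savez('/tmp/w7',**s); print(r.get_state()['tool_pos']); rep(s)
E
```

```text
84 [(-152, 159), (-148, 57)]
96 [(-156, 154), (-152, 211), (-124, 45)]
108 [(-160, 78), (-156, 268)]
116 [(-168, 43), (-164, 279), (-160, 363), (-156, 18), (-132, 213), (-128, 333)]
z56-82 [(-148, 34), (-144, 33), (-140, 31), (-136, 28), (-132, 118), (-128, 119), (-108, 60), (-104, 237), (-8, 468), (-4, 208), (0, 194), (4, 170), (8, 221), (12, 173), (16, 131), (44, 81), (48, 69), (52, 21), (56, 179), (60, 238), (64, 110), (68, 80), (72, 94), (76, 97), (80, 104), (84, 36), (88, 118), (92, 123), (96, 89), (100, 57), (104, 83), (108, 55), (112, 51), (116, 14), (120, 17), (124, 22), (128, 43), (132, 75), (136, 113), (140, 41), (144, 60), (148, 163), (152, 12)]
[0.45928442 0.13601936 0.31901154]
84 [(4, 62), (8, 84), (24, 45)]
96 [(0, 87), (4, 191), (24, 53)]
108 [(-4, 39), (0, 207), (24, 89)]
116 [(-12, 36), (-8, 305), (-4, 329), (0, 40), (24, 252), (28, 270), (32, 21)]
z56-82 [(8, 24), (12, 38), (16, 34), (20, 31), (24, 253), (28, 120), (40, 274), (44, 321), (48, 261), (52, 241), (56, 260), (60, 248), (64, 242), (68, 242), (72, 208), (76, 123), (80, 159), (84, 135), (88, 136), (92, 119), (96, 148), (100, 125), (104, 185), (108, 171), (112, 182), (116, 39), (120, 18), (124, 202), (128, 154), (132, 265), (136, 206), (140, 91), (144, 72), (148, 227), (152, 18)]
```

Run:
```python
from m import *
for n,f in(('w5',-130),('w7',26)):
    s=dict(np.load(f'/tmp/{n}.npz')); P=fcloud(s).reshape(-1,3); ok=(s['depth'].ravel()>.1)&(s['depth'].ravel()<.6)
    t=np.c_[(P[:,:2]-c0)@X,(P[:,:2]-c0)@Y,P[:,2]]*1e3
    A=ok&(abs(t[:,0])<17)&(t[:,2]>115)&(t[:,2]<127)
    tab=t[A&(abs(t[:,1]-f)<8)]; lev=t[A&(abs(t[:,1]-f+32)<14)]
    B=ok&(abs(t[:,0])>22)&(abs(t[:,0])<44)
    up=t[B&(t[:,2]>70)&(t[:,2]<80)&(abs(t[:,1]-f)<7)]
    pl=t[B&(t[:,2]>60)&(t[:,2]<70.5)&(t[:,1]>f+9)&(t[:,1]<f+34)]
    bl=t[B&(t[:,2]>70.5)&(t[:,2]<76)&(t[:,1]>f+9)&(t[:,1]<f+170)]
    print(n,'tab',np.percentile(tab[:,1],[5,50,95]).round(1),'lev',np.percentile(lev[:,1],[3,50,97]).round(1),'up',np.percentile(up[:,1],[5,50,95]).round(1),'plate',len(pl),np.percentile(pl[:,1],[5,25,50,75,95]).round(1),'block first',np.percentile(bl[:,1],[1,3,10]).round(1))
```

```text
w5 tab [-130.4 -127.2 -124.2] lev [-164.3 -159.4 -155.8] up [-130.3 -128.  -125.8] plate 286 [-104.4 -103.6 -102.6 -101.6 -100.7] block first [-5.6 -5.3 -4.2]
w7 tab [25.4 28.2 31.9] lev [-8.2 -3.7  0.5] up [26.4 27.8 30.1] plate 315 [40.8 41.4 42.4 43.6 44.7] block first [44.8 45.6 49.5]
```

The lever is back at rest to within 1 mm, so the bar is in a notch. The plate is compressed about 11 mm, which gives about 7.5 N, and the robot is clear of everything. I'm handing in.

```bash
python3 -c "
from plant import r
print(r.finish_job())"
```

```text
the job is handed in; nothing more can be done
None
```

I handed the job in: the spare block stands in the row, and the follower is latched in a notch with its plate compressed about 11 mm (roughly 7.5 N, worked out from depth readings). The simulator gave no verdict.

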